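Work the batten round the post into the jig

TASK

Push the loose wooden batten across the table, pushing at one end or the other as needed, so that it goes in behind the steel post and lies in the three-sided wooden jig, fully home with its whole long side flat against the back rail, between the two end stops. Only push it with the fingers: do not lift it off the table, and leave the bottle, the tape core and the pliers undisturbed. Finish with the hand clear.

Things in the scene. Friction and masses are not known exactly. Their poses are not given: they have to be found in the camera images.
- batten: Loose straight length of pale planed timber, 240 mm long, 30 mm wide, 24 mm tall, about 0.12 kg, lying flat on the table between the robot and the jig, roughly parallel to the jig's back rail. Origin: centre of its underside. y runs along its length, x across its width, z up. Slides on the table when pushed.
- batten_end_a (a point): Centre of the batten's end face at its own +y end (120 mm from its middle, 12 mm above its underside).
- batten_end_b (a point): Centre of the batten's end face at its own -y end (120 mm from its middle, 12 mm above its underside). Either end may finish at either side of the jig.
- jig: Fixed brown wooden jig, no floor: back rail 324 mm long, and at each end a stop 22 mm thick reaching 52 mm from the rail's inner face towards the robot; all 26 mm tall. The bay between is 280 mm long (y = -140 to 140) and 52 mm deep (x = -52 to 0), open on the robot's side. Origin: on the table, middle of the rail's inner face; x into the rail (away from the robot), y along it, z up.
- post: Fixed upright round steel post, 22 mm in diameter, 40 mm tall, before the bay's open side: 90 to 100 mm from the rail's inner face and 82 to 90 mm to one side (+y or -y) of the jig's middle. Origin: centre of its foot, on the table. The flat dark ring round its foot (37 mm across) and the empty one in the table on the other side are no obstacles.
- bottle: Loose white bottle with a cap, 56 mm across, 150 mm tall, standing to one side of the work. Bystander. Origin: centre of its underside.
- tape: Loose cardboard tape core lying flat, 90 mm across, 45 mm tall, to the other side of the work. Bystander. Origin: centre of its underside.
- pliers: Loose pliers lying beyond the jig, about 155 mm long, 70 mm wide, 14 mm tall. Bystander. Origin: on the table under the pivot end of the handles; handles towards its -x, jaws towards its +x.
Mind the look-alikes: they are no part of the job. Of the things like the post, leave any that is green; of the rest the smaller one is meant.

How it is judged:
By the outcome, as a careful person would: the job done as asked, in the order asked, and still so for the second after the job is handed in, with the robot touching nothing.
It also fails if it takes over 72 s, if anything falls off the work surface, if the arm or the gripper's body presses on something with over 40 N, if the wrist force passes 120 N, or if a joint passes its speed limit or range.

ROBOT

A 6-joint arm with a two-finger parallel gripper is mounted at the origin on the work surface. World frame = base frame: x ahead of the robot, y to its left, z up, the work surface at z = 0. Lengths are in mm, angles in rad, forces in N, time in s.
With the tool pointing down it reaches from about 275 to 1000 mm from the base axis. Payload 8.4 kg.
Tool frame: the origin (TCP) lies midway between the tips of the shut fingers; the grasp point (between the pads) lies grip_depth behind it (grip_depth is the distance from the TCP to the grasp point, in mm); z points along the fingers, y is the line along which they close (so a half turn about z gives the same grasp; the last joint's range is limited). The gripper opens to 85 mm and grips with 20 to 120 N. Pads are 22 mm wide; open, the fingers measure 114 mm over their backs; the gripper's body (76 mm by 85 mm) begins 54 mm behind the grasp point. The pads swing forward as they close: fully open they stand 13 mm farther back than shut.
Start: joints at [1.177, 0.353, 1.633, -0, 1.155, -0.002], TCP at [238.657, 577.643, 231.281] pointing down, gripper open.
Joint ranges: [-2.63, 2.63], [-0.92, 2.1], [0.06, 2.66], [-1.3, 4.44], [0, 2.69], [-3.02, 3.02]. Speed limits (rad/s): [2.22, 2.22, 2.79, 3.14, 3.14, 3.14].

INTERFACE

Orientations are given as [roll, pitch, yaw] about the fixed x, y, z axes, in that order (R = Rz(yaw) Ry(pitch) Rx(roll)).
In Python, from rig import * gives the robot as it stands.
- The arm moves only by the shell command python3 -m creep 'ROWS' [FORCE]. ROWS is JSON, a list of rows, each an object of numbers: "x", "y", "z": the shift along the tool's x, y, z in mm; "rx", "ry", "rz": the turn, a rotation vector about the tool's x, y, z in rad; "hand": the finger opening in mm, from 0 to 85.4. A call has 1 to 20 rows; each row shifts and turns the commanded pose from where the row before left it, along the tool's axes as they then stand; what a row does not reach is not made up. A row lasts 1/8 s, in which the tool goes at most 62.5 mm and 10.7 degrees, less where a joint would pass 70% of its speed; a pose out of reach is approached as far as the arm can. A call with a gripper value outside its range is refused whole. The fingers move at their own pace and stop on an object; FORCE is the grip in N (left out, the last holds). Time passes only in rows, so rows that do not move let the fingers close. It gives the time, the measured TCP pose, the force, the opening and the grip force at its end, in the units of the state.
- sense(): the state, without advancing time (a new reading comes with each control period).
- grab_frame(name): name is "side" or "top"; returns the picture (384x512x3 uint8, red, green, blue); there is no depth.
- get_calibration(name): a dict with "K" (3x3 intrinsics, pixels), "R" (3x3) and "t" (3): a world point X has camera coordinates R X + t. Camera axes: x right, y down, z forward; pixel columns grow to the right and rows downward; lengths in mm; the calibration is good to about 2 mm. A picture is of the moment at which its call begins. get_calibration takes no time and is no camera call.
- sign_off(): hands the job in; it is judged then, once.
The state is a dict: "clock": time; "qpos": joint angles; "qvel": joint speeds; "joint_efforts": joint torques, N m; "eef_pos": TCP position; "tcp_rot": TCP orientation; "contact_force": force on the tool from outside, world axes, zero at the start; "wrist_torque": the same for the moment, N m; "opening": opening from 0.0 (shut) to 1.0 (fully open); "grasp_force": force on a finger pad.
Only numpy, scipy, OpenCV 4.12 (cv2) and the standard library are available. Lean on these libraries where they do the work, as an engineer would, in place of code of your own. Each camera call takes 0.05 s, during which the arm holds its last target. There are 200 camera calls.

## Working session

There is one attempt and no reset: what is moved stays moved. The work goes in short steps, Python scripts to look and compute and a shell command to move; the robot and the scene stay as the last step left them, time stands still between calls to the robot, and variables do not carry over. Pictures are saved under pics/ and viewed, at most 10 in all, crops included, and the job is handed in when it is done.

```bash
mkdir -p pics; ls
python3 - <<'E'
from rig import *
import cv2
for n in ("top","side"):
    f=grab_frame(n); cv2.imwrite(f"pics/{n}0.png",f[:,:,::-1])
    c=get_calibration(n); print(n,c)
s=sense(); print(s)
E
```

```text
pics
top {'K': array([[404.14975804,   0.        , 262.67461055],
       [  0.        , 404.14975804, 188.69006364],
       [  0.        ,   0.        ,   1.        ]]), 'R': array([[ 0.01191745, -0.99948218,  0.02988883],
       [-0.99150804, -0.01568291, -0.1290963 ],
       [ 0.12949819, -0.02809652, -0.99118152]]), 't': array([ -18.49578266,  601.3729706 , 1099.60366426])}
side {'K': array([[353.7485036 ,   0.        , 255.17716446],
       [  0.        , 353.7485036 , 191.56840889],
       [  0.        ,   0.        ,   1.        ]]), 'R': array([[ 9.18748602e-01, -3.94842536e-01, -6.14578978e-04],
       [-2.36467918e-01, -5.48983074e-01, -8.01686041e-01],
       [ 3.16202356e-01,  7.36693258e-01, -5.97745024e-01]]), 't': array([-555.29119437,  180.7803951 ,  805.33572331])}
{'clock': 0.1, 'qpos': array([ 1.17657983e+00,  3.53610141e-01,  1.63406891e+00, -1.31944114e-05,
        1.15523352e+00, -2.41678932e-03]), 'qvel': array([ 7.03508473e-04, -1.53402607e-03, -1.69274023e-03,  1.28138775e-03,
        8.61441446e-04,  7.79790385e-05]), 'joint_efforts': array([ 2.08194811e-04, -6.06351757e+01, -3.42820215e+01,  1.67661392e-05,
        3.79415578e-03,  4.81837094e-05]), 'eef_pos': array([238.49979923, 577.22185466, 230.61333603]), 'tcp_rot': array([-3.14027271e+00,  8.87438443e-06,  2.74979829e+00]), 'contact_force': array([-0.41318923,  0.46973222,  0.10202194]), 'wrist_torque': array([ 0.04081922,  0.01592961, -0.00554781]), 'grasp_force': 0.0, 'opening': 1.0005751775425737}
```

View pics/top0.png

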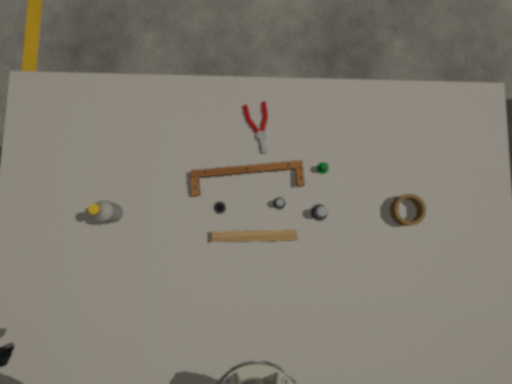

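View pics/side0.png

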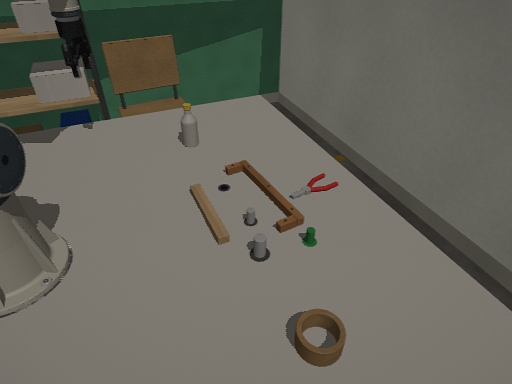

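Top view: the jig rail is at about (192–302, 170) and the batten at (212–295, 236). The target post is the small grey one at (280, 203), on the −y side. The larger grey decoy is at (320, 212), the green one at (323, 168), the bottle at (105, 210), the tape at (408, 209) and the pliers at about (260, 130). The side view agrees with this.

```bash
cat > h.py <<'E'
from rig import *
import cv2, numpy as np
def ray(n,uv,z):
    c=get_calibration(n); R,t=c["R"],c["t"]; C=-R.T@t
    d=(R.T@np.linalg.solve(c["K"],np.array([uv[0],uv[1],1.])))
    return (C+d*(z-C[2])/d[2])[:2]
def proj(n,X):
    c=get_calibration(n); p=c["K"]@(c["R"]@np.array(X,float)+c["t"]); return p[:2]/p[2]
def blobs(n,f,lo,hi,amin=60):
    m=cv2.inRange(cv2.cvtColor(f,cv2.COLOR_RGB2HSV),lo,hi)
    cs,_=cv2.findContours(m,cv2.RETR_EXTERNAL,cv2.CHAIN_APPROX_NONE)
    return [c[:,0] for c in cs if cv2.contourArea(c)>amin]
def batten(f=None):
    f=grab_frame("top") if f is None else f
    best=[]
    for c in blobs("top",f,(10,70,150),(25,170,255),60):
        w=np.array([ray("top",p,24) for p in c],np.float32)
        (cx,cy),(a,b),_=cv2.minAreaRect(w)
        best.append((max(a,b),(cx,cy),cv2.boxPoints(cv2.minAreaRect(w)).round(0).tolist(),(a,b)))
    return sorted(best,key=lambda r:-r[0])
E
python3 - <<'E'
from h import *
f=cv2.imread("pics/top0.png")[:,:,::-1].copy()
h=cv2.cvtColor(f,cv2.COLOR_RGB2HSV)
for p in [(250,237),(240,234),(280,236),(250,170),(220,172),(195,185),(393,210)]: print(p,h[p[1],p[0]])
for b in batten(f): print("bat",b)
for c in blobs("top",f,(5,130,60),(14,255,255),40):
    w=np.array([ray("top",p,26) for p in c],np.float32)
    print("jig",cv2.boxPoints(cv2.minAreaRect(w)).round(0).tolist())
big=cv2.resize(f[140:260,170:350],None,fx=4.4,fy=4.4,interpolation=cv2.INTER_CUBIC)
cv2.imwrite("pics/crop0.png",big[:,:,::-1])
E
```

```text
(250, 237) [ 18 114 132]
(240, 234) [ 18 113 144]
(280, 236) [ 18 115 135]
(250, 170) [ 15 156 108]
(220, 172) [ 14 154 111]
(195, 185) [ 15 148 119]
(393, 210) [ 17 130  57]
jig [[581.0, 187.0], [662.0, -64.0], [726.0, -43.0], [645.0, 208.0]]
jig [[611.0, -74.0], [617.0, -127.0], [685.0, -119.0], [680.0, -66.0]]
```

View pics/crop0.png

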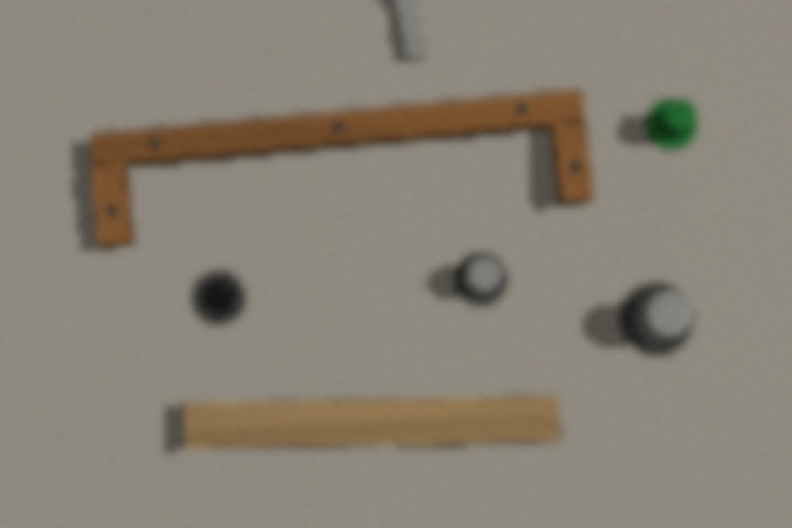

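The crop shows the jig rail tilted slightly, with corners at (92,135) and (581,91). The post top is at (485,272), the empty ring at (218,297), the decoy top at (668,315) and the batten top face spans (186–558, 400–445).

```bash
sed -i 's/(10,70,150),(25,170,255)/(15,85,110),(22,138,255)/' h.py
cat >> h.py <<'E'
def lj(p):  # world xy -> jig frame
    import json; o,a=json.load(open("jig.json")); p=np.array(p)-o
    return np.array([p[0]*np.cos(a)+p[1]*np.sin(a), -p[0]*np.sin(a)+p[1]*np.cos(a)])
def wj(p):
    import json; o,a=json.load(open("jig.json"))
    return np.array(o)+[p[0]*np.cos(a)-p[1]*np.sin(a), p[0]*np.sin(a)+p[1]*np.cos(a)]
E
python3 - <<'E'
from h import *
import json
f=cv2.imread("pics/top0.png")[:,:,::-1].copy()
for c in blobs("top",f,(8,140,70),(17,255,255),200):
    w=np.array([ray("top",p,26) for p in c],np.float32)
    (cx,cy),(a,b),_=cv2.minAreaRect(w); B=cv2.boxPoints(((cx,cy),(a,b),_)); print("jig",a,b,B.round().tolist())
cr=lambda u,v:(u/4.4+170-.4,v/4.4+140-.4)
q={k:ray("top",cr(*p),26) for k,p in dict(OL=(92,135),OR=(581,91),SL=(97,247),SL2=(132,242),SR=(592,200),SR2=(560,204),IL=(127,166),IR=(552,127)).items()}
for k in q: print(k,q[k].round(1), )
m=(q["IL"]+q["IR"])/2
d=q["OL"]-q["OR"]; print("len",np.linalg.norm(d)); a=np.arctan2(-d[0],d[1])
json.dump([m.tolist(),float(a)],open("jig.json","w")); print(m,a)
for k in q: print(k,lj(q[k]).round(1))
print("post",ray("top",cr(485,272),40),lj(ray("top",cr(485,272),40)))
print("postring",lj(ray("top",cr(481,279),0)),"empty",lj(ray("top",cr(218,297),0)))
d=ray("top",cr(655,322),0);print("decoyring",d,lj(d))
for b in batten(f): print("bat",b)
E
```

```text
jig 66.95708465576172 316.5368957519531 [[583.0, 188.0], [619.0, -126.0], [686.0, -119.0], [650.0, 196.0]]
OL [653. 196.]
OR [ 687.8 -122.1]
SL [580.  190.3]
SL2 [583.6 168. ]
SR [ 615.7 -129.2]
SR2 [ 612.7 -108.3]
IL [633.  172.8]
IR [ 663.5 -103. ]
len 319.9696335255011
[648.24737516  34.88162326] 0.10883214812057214
OL [ 22.2 159.7]
OR [  22.2 -160.3]
SL [-50.9 161.9]
SL2 [-49.8 139.3]
SR [ -50.2 -159.6]
SR2 [ -50.9 -138.5]
IL [-1.000e-01  1.387e+02]
IR [ 1.000e-01 -1.387e+02]
post [566.19566937 -58.75093988] [-91.73638575 -84.16635213]
postring [-92.46604938 -84.32936652] empty [-88.01719412  89.11121238]
decoyring [ 538.68170861 -174.26145777] [-131.63401951 -196.00497069]
bat (236.38429260253906, (470.4468688964844, 11.730239868164062), [[454.0, 129.0], [460.0, -107.0], [487.0, -106.0], [481.0, 130.0]], (27.031152725219727, 236.38429260253906))
bat (83.6328353881836, (551.0278930664062, -436.27581787109375), [[493.0, -437.0], [550.0, -495.0], [609.0, -436.0], [552.0, -378.0]], (83.6328353881836, 81.71226501464844))
```

```bash
python3 -m creep '[{"rz":0.169,"hand":0},{"rz":0.169},{"rz":0.169},{"rz":0.169},{"rz":0.169},{"rz":0.169},{"rz":0.167},{"x":-50,"y":17},{"x":-50,"y":17},{"x":-50,"y":17},{"x":-50,"y":17},{"x":-50,"y":17},{"x":-50,"y":17},{"x":-50,"y":17},{"x":-50,"y":17},{"x":-50,"y":17},{"x":-50,"y":17},{"x":-50,"y":17},{"x":-50,"y":17},{"x":-50,"y":17}]' 20
python3 -m creep '[{"x":-50,"y":14},{"x":-20},{},{}]'
```

```text
schema error: expected keys x, y, z, rx, ry, rz, hand
schema error: expected keys x, y, z, rx, ry, rz, hand
```

```bash
python3 -m creep '[{"x":0,"y":0,"z":0,"rx":0,"ry":0,"rz":0.169,"hand":0},{"x":0,"y":0,"z":0,"rx":0,"ry":0,"rz":0.169,"hand":0},{"x":0,"y":0,"z":0,"rx":0,"ry":0,"rz":0.169,"hand":0},{"x":0,"y":0,"z":0,"rx":0,"ry":0,"rz":0.169,"hand":0},{"x":0,"y":0,"z":0,"rx":0,"ry":0,"rz":0.169,"hand":0},{"x":0,"y":0,"z":0,"rx":0,"ry":0,"rz":0.169,"hand":0},{"x":0,"y":0,"z":0,"rx":0,"ry":0,"rz":0.166,"hand":0},{"x":-60,"y":20,"z":0,"rx":0,"ry":0,"rz":0,"hand":0},{"x":-60,"y":20,"z":0,"rx":0,"ry":0,"rz":0,"hand":0},{"x":-60,"y":20,"z":0,"rx":0,"ry":0,"rz":0,"hand":0},{"x":-60,"y":20,"z":0,"rx":0,"ry":0,"rz":0,"hand":0},{"x":-60,"y":20,"z":0,"rx":0,"ry":0,"rz":0,"hand":0},{"x":-60,"y":20,"z":0,"rx":0,"ry":0,"rz":0,"hand":0},{"x":-60,"y":20,"z":0,"rx":0,"ry":0,"rz":0,"hand":0},{"x":-60,"y":20,"z":0,"rx":0,"ry":0,"rz":0,"hand":0}]' 20
```

```text
clock: 1.98
eef_pos: [396.5, 101.2, 231.4]
tcp_rot: [3.141, -0.0, 1.57]
contact_force: [0.9, 0.3, 0.6]
opening: -0.002
grasp_force: 0.0
```

```bash
python3 -m creep '[{"x":-48,"y":15,"z":0,"rx":0,"ry":0,"rz":0,"hand":0},{"x":-48,"y":15,"z":0,"rx":0,"ry":0,"rz":0,"hand":0},{"x":-48,"y":15,"z":0,"rx":0,"ry":0,"rz":0,"hand":0},{"x":-48,"y":15,"z":0,"rx":0,"ry":0,"rz":0,"hand":0},{"x":-48,"y":15,"z":0,"rx":0,"ry":0,"rz":0,"hand":0},{"x":0,"y":0,"z":40,"rx":0,"ry":0,"rz":0,"hand":0},{"x":0,"y":0,"z":40,"rx":0,"ry":0,"rz":0,"hand":0},{"x":0,"y":0,"z":40,"rx":0,"ry":0,"rz":0,"hand":0},{"x":0,"y":0,"z":0,"rx":0,"ry":0,"rz":0,"hand":0}]'
python3 - <<'E'
from h import *
f=grab_frame("side"); cv2.imwrite("pics/s1.png",cv2.resize(f[120:300,130:400],None,fx=2.9,fy=2.9)[:,:,::-1])
E
```

```text
clock: 3.1
eef_pos: [468.6, -136.3, 108.9]
tcp_rot: [-3.136, -0.002, 1.57]
contact_force: [-0.3, 0.2, 0.1]
opening: 0.002
grasp_force: 0.0
```

View pics/s1.png

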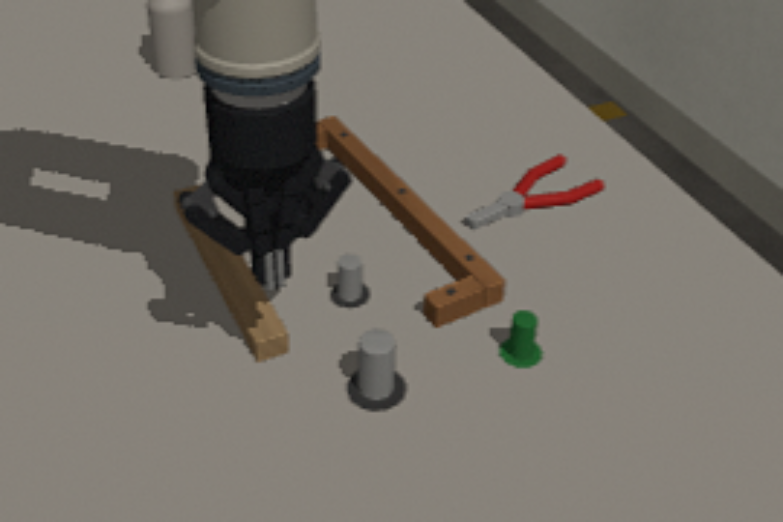

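The side crop shows the shut fingers above the batten's right end (270,285), clear of the large decoy at (377,370) and the post at (349,280).

```bash
python3 -m creep '[{"x":-6,"y":5,"z":20,"rx":0,"ry":0,"rz":0,"hand":0},{"x":0,"y":0,"z":40,"rx":0,"ry":0,"rz":0,"hand":0},{"x":0,"y":0,"z":34,"rx":0,"ry":0,"rz":0,"hand":0},{"x":0,"y":0,"z":6,"rx":0,"ry":0,"rz":0,"hand":0},{"x":0,"y":0,"z":0,"rx":0,"ry":0,"rz":0,"hand":0}]'
```

```text
clock: 3.78
eef_pos: [477.1, -143.2, 12.6]
tcp_rot: [3.14, 0.0, 1.57]
contact_force: [-0.3, -0.2, 0.4]
opening: 0.003
grasp_force: 0.0
```

```bash
python3 -m creep '[{"x":5,"y":-3.5,"z":4,"rx":0,"ry":0,"rz":0,"hand":0},{"x":8,"y":0,"z":0,"rx":0,"ry":0,"rz":0,"hand":0},{"x":8,"y":0,"z":0,"rx":0,"ry":0,"rz":0,"hand":0},{"x":8,"y":0,"z":0,"rx":0,"ry":0,"rz":0,"hand":0},{"x":8,"y":0,"z":0,"rx":0,"ry":0,"rz":0,"hand":0},{"x":8,"y":0,"z":0,"rx":0,"ry":0,"rz":0,"hand":0},{"x":8,"y":0,"z":0,"rx":0,"ry":0,"rz":0,"hand":0},{"x":8,"y":0,"z":0,"rx":0,"ry":0,"rz":0,"hand":0},{"x":8,"y":0,"z":0,"rx":0,"ry":0,"rz":0,"hand":0},{"x":0,"y":0,"z":0,"rx":0,"ry":0,"rz":0,"hand":0}]'
cat >> h.py <<'E'
def rep():
    f=grab_frame("top"); s=sense(); print("tcp",s["eef_pos"].round(1),s["tcp_rot"].round(3),"jig",lj(s["eef_pos"][:2]).round(1))
    import json; a=json.load(open("jig.json"))[1]
    for b in batten(f):
        B=np.array(b[2]);
        if B[:,1].min()<-350: continue
        print("len",round(b[0]),b[3],"c",np.round(b[1]),"jig",lj(b[1]).round(1)); print(" corners jig",[lj(p).round(0).tolist() for p in B], "world",b[2])
    return f
E
python3 -c "
from h import *
rep()"
```

```text
clock: 5.03
eef_pos: [472.4, -73.3, 7.2]
tcp_rot: [-3.141, -0.0, 1.57]
contact_force: [-0.3, 0.1, 0.1]
opening: 0.002
grasp_force: 0.0
tcp [472.4 -73.5   7.2] [-3.141 -0.     1.57 ] jig [-186.6  -88.7]
```

Run:
```python
from h import *
f=grab_frame("top"); g=grab_frame("side")
a=cv2.resize(f[140:270,160:360],None,fx=2,fy=2); b=cv2.resize(g[120:300,130:400],None,fx=1.5,fy=1.5)
o=np.zeros((270,810,3),np.uint8); o[:260,:400]=a; o[:,405:]=b
cv2.imwrite("pics/s2.png",o[:,:800,::-1])
```

```text
(no output)
```

View pics/s2.png

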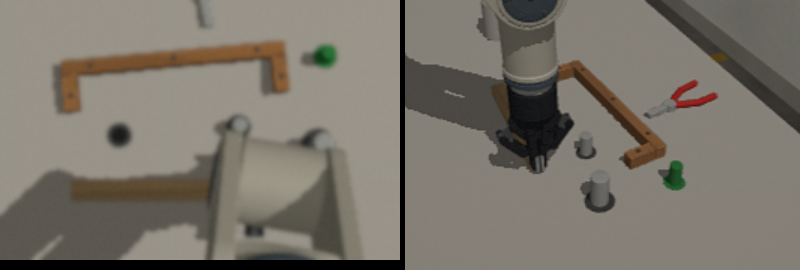

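The batten is still straight, with its left end at crop (72,190). It is half shadowed by the arm. I'll continue the push.

```bash
sed -i 's/(15,85,110),(22,138,255)/(14,85,45),(23,139,255)/' h.py; python3 -m creep '[{"x":8,"y":0,"z":0,"rx":0,"ry":0,"rz":0,"hand":0},{"x":8,"y":0,"z":0,"rx":0,"ry":0,"rz":0,"hand":0},{"x":8,"y":0,"z":0,"rx":0,"ry":0,"rz":0,"hand":0},{"x":8,"y":0,"z":0,"rx":0,"ry":0,"rz":0,"hand":0},{"x":8,"y":0,"z":0,"rx":0,"ry":0,"rz":0,"hand":0},{"x":8,"y":0,"z":0,"rx":0,"ry":0,"rz":0,"hand":0},{"x":7,"y":0,"z":0,"rx":0,"ry":0,"rz":0,"hand":0},{"x":0,"y":0,"z":0,"rx":0,"ry":0,"rz":0,"hand":0},{"x":-25,"y":0,"z":0,"rx":0,"ry":0,"rz":0,"hand":0},{"x":0,"y":-40,"z":0,"rx":0,"ry":0,"rz":0,"hand":0},{"x":0,"y":-25,"z":0,"rx":0,"ry":0,"rz":0,"hand":0},{"x":0,"y":0,"z":0,"rx":0,"ry":0,"rz":0,"hand":0}]'
python3 -c "
from h import *
rep()"
```

```text
clock: 6.68
eef_pos: [405.7, -43.9, 7.2]
tcp_rot: [-3.14, -0.0, 1.569]
contact_force: [0.4, 0.2, -0.9]
opening: -0.001
grasp_force: 0.0
tcp [407.8 -44.1   7.5] [3.141 0.    1.569] jig [-247.6  -52.4]
len 236 (235.58612060546875, 26.86489486694336) c [474. 113.] jig [-164.6   96.6]
 corners jig [[-191.0, -19.0], [-165.0, -22.0], [-138.0, 212.0], [-165.0, 215.0]] world [[460.0, -5.0], [487.0, -5.0], [488.0, 231.0], [461.0, 231.0]]
```

```bash
python3 -m creep '[{"x":30,"y":0,"z":0,"rx":0,"ry":0,"rz":0,"hand":0},{"x":26,"y":0,"z":0,"rx":0,"ry":0,"rz":0,"hand":0},{"x":0,"y":20,"z":0,"rx":0,"ry":0,"rz":0,"hand":0},{"x":0,"y":17,"z":0,"rx":0,"ry":0,"rz":0,"hand":0},{"x":-2.6,"y":12.3,"z":0,"rx":0,"ry":0,"rz":-0.0875,"hand":0},{"x":-2.6,"y":12.3,"z":0,"rx":0,"ry":0,"rz":-0.0875,"hand":0},{"x":-2.6,"y":12.3,"z":0,"rx":0,"ry":0,"rz":-0.0875,"hand":0},{"x":-2.6,"y":12.3,"z":0,"rx":0,"ry":0,"rz":-0.0875,"hand":0},{"x":0,"y":0,"z":0,"rx":0,"ry":0,"rz":0,"hand":0}]'
python3 -c "
from h import *
rep()"
```

```text
clock: 7.85
eef_pos: [496.7, 7.9, 7.4]
tcp_rot: [3.14, 0.001, 1.919]
contact_force: [0.2, 0.6, -0.2]
opening: 0.001
grasp_force: 0.0
tcp [495.5   8.    7.2] [3.141 0.    1.918] jig [-154.8  -10.2]
len 135 (28.498249053955078, 134.9478759765625) c [478. 161.] jig [-155.4  143.5]
 corners jig [[-184.0, 206.0], [-155.0, 74.0], [-127.0, 80.0], [-156.0, 212.0]] world [[443.0, 220.0], [486.0, 92.0], [513.0, 101.0], [470.0, 229.0]]
```

```bash
python3 -m creep '[{"x":-2.4,"y":11.3,"z":0,"rx":0,"ry":0,"rz":-0.08,"hand":0},{"x":-2.4,"y":11.3,"z":0,"rx":0,"ry":0,"rz":-0.08,"hand":0},{"x":-2.4,"y":11.3,"z":0,"rx":0,"ry":0,"rz":-0.08,"hand":0},{"x":-2.4,"y":11.3,"z":0,"rx":0,"ry":0,"rz":-0.08,"hand":0},{"x":-2.4,"y":11.3,"z":0,"rx":0,"ry":0,"rz":-0.08,"hand":0},{"x":0,"y":0,"z":0,"rx":0,"ry":0,"rz":0,"hand":0},{"x":0,"y":-40,"z":0,"rx":0,"ry":0,"rz":0,"hand":0},{"x":0,"y":-40,"z":-20,"rx":0,"ry":0,"rz":0,"hand":0},{"x":0,"y":-40,"z":-20,"rx":0,"ry":0,"rz":0,"hand":0},{"x":0,"y":0,"z":0,"rx":0,"ry":0,"rz":0,"hand":0}]'
python3 -c "
from h import *
rep()"
```

```text
clock: 9.15
eef_pos: [459.3, -57.9, 48.1]
tcp_rot: [-3.141, -0.0, 2.315]
contact_force: [0.6, -0.2, -0.1]
opening: -0.004
grasp_force: 0.0
tcp [460.8 -57.3  47.8] [3.141e+00 1.000e-03 2.315e+00] jig [-196.4  -71.2]
len 235 (33.39239501953125, 235.0167694091797) c [514. 125.] jig [-123.4  104.1]
 corners jig [[-199.0, 196.0], [-76.0, -5.0], [-48.0, 12.0], [-170.0, 213.0]] world [[429.0, 208.0], [573.0, 22.0], [599.0, 42.0], [456.0, 228.0]]
```

```bash
python3 -m creep '[{"x":0,"y":0,"z":0,"rx":0,"ry":0,"rz":0.089,"hand":0},{"x":44.7,"y":25.6,"z":0,"rx":0,"ry":0,"rz":0,"hand":0},{"x":44.7,"y":25.6,"z":0,"rx":0,"ry":0,"rz":0,"hand":0},{"x":44.7,"y":25.6,"z":0,"rx":0,"ry":0,"rz":0,"hand":0},{"x":44.7,"y":25.6,"z":0,"rx":0,"ry":0,"rz":0,"hand":0},{"x":44.7,"y":25.6,"z":0,"rx":0,"ry":0,"rz":0,"hand":0},{"x":44.7,"y":25.6,"z":0,"rx":0,"ry":0,"rz":0,"hand":0},{"x":0,"y":0,"z":0,"rx":0,"ry":0,"rz":0,"hand":0},{"x":0,"y":0,"z":0,"rx":0,"ry":0,"rz":0,"hand":0}]'
python3 - <<'E'
from h import *
f=rep(); g=grab_frame("side")
a=cv2.resize(f[140:270,160:360],None,fx=2,fy=2); b=cv2.resize(g[120:300,130:400],None,fx=1.5,fy=1.5)
o=np.zeros((270,810,3),np.uint8); o[:260,:400]=a; o[:,405:]=b
cv2.imwrite("pics/s3.png",o[:,:800,::-1])
E
```

```text
clock: 10.32
eef_pos: [418.0, 249.8, 46.7]
tcp_rot: [-3.141, -0.0, 2.231]
contact_force: [0.7, 0.1, -0.5]
opening: 0.001
grasp_force: 0.0
tcp [418.1 249.1  46.8] [-3.141 -0.     2.23 ] jig [-205.5  238. ]
len 238 (33.49481964111328, 238.34463500976562) c [514. 125.] jig [-123.6  104.6]
 corners jig [[-200.0, 198.0], [-76.0, -6.0], [-47.0, 11.0], [-171.0, 215.0]] world [[428.0, 210.0], [573.0, 21.0], [600.0, 41.0], [455.0, 230.0]]
```

View pics/s3.png

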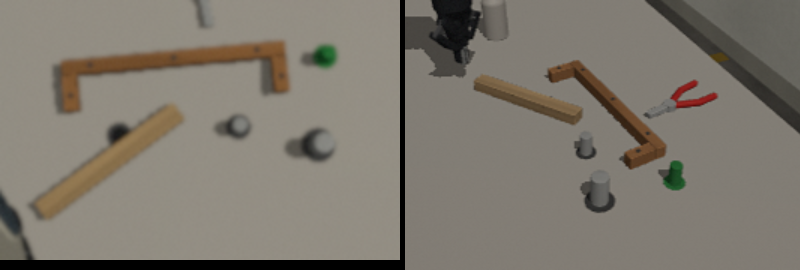

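Top view: the batten is tilted with its right end leading at crop (175,112) and clear of the post at (238,125). The hand is behind its left end at (45,208). Next is the push along its axis.

```bash
python3 -m creep '[{"x":0,"y":0,"z":30,"rx":0,"ry":0,"rz":0,"hand":0},{"x":0,"y":0,"z":9,"rx":0,"ry":0,"rz":0,"hand":0},{"x":-10,"y":0,"z":0,"rx":0,"ry":0,"rz":0,"hand":0},{"x":-10,"y":0,"z":0,"rx":0,"ry":0,"rz":0,"hand":0},{"x":-8,"y":0,"z":0,"rx":0,"ry":0,"rz":0,"hand":0},{"x":-8,"y":0,"z":0,"rx":0,"ry":0,"rz":0,"hand":0},{"x":-8,"y":0,"z":0,"rx":0,"ry":0,"rz":0,"hand":0},{"x":-8,"y":0,"z":0,"rx":0,"ry":0,"rz":0,"hand":0},{"x":-8,"y":0,"z":0,"rx":0,"ry":0,"rz":0,"hand":0},{"x":-8,"y":0,"z":0,"rx":0,"ry":0,"rz":0,"hand":0},{"x":-8,"y":0,"z":0,"rx":0,"ry":0,"rz":0,"hand":0},{"x":0,"y":0,"z":0,"rx":0,"ry":0,"rz":0,"hand":0}]'
python3 -c "
from h import *
rep()"
```

```text
clock: 11.92
eef_pos: [465.5, 189.0, 8.2]
tcp_rot: [3.141, 0.0, 2.23]
contact_force: [-0.6, -0.2, -0.2]
opening: 0.002
grasp_force: 0.0
tcp [465.2 189.1   8.2] [-3.142  0.     2.23 ] jig [-165.2  173.2]
len 216 (33.52723693847656, 215.6563262939453) c [553.  76.] jig [-90.6  51.7]
 corners jig [[-162.0, 134.0], [-48.0, -49.0], [-20.0, -31.0], [-132.0, 152.0]] world [[473.0, 151.0], [606.0, -19.0], [632.0, 2.0], [500.0, 172.0]]
```

```bash
python3 -m creep '[{"x":-8,"y":0,"z":0,"rx":0,"ry":0,"rz":0,"hand":0},{"x":-8,"y":0,"z":0,"rx":0,"ry":0,"rz":0,"hand":0},{"x":-8,"y":0,"z":0,"rx":0,"ry":0,"rz":0,"hand":0},{"x":-6,"y":0,"z":0,"rx":0,"ry":0,"rz":0,"hand":0},{"x":0,"y":0,"z":0,"rx":0,"ry":0,"rz":0,"hand":0}]'
python3 -c "
from h import *
rep()"
```

```text
clock: 12.6
eef_pos: [483.8, 165.3, 8.3]
tcp_rot: [3.141, 0.0, 2.23]
contact_force: [0.4, 1.0, 0.5]
opening: 0.003
grasp_force: 0.0
tcp [483.6 165.5   8.3] [3.142 0.    2.23 ] jig [-149.5  147.7]
len 207 (33.10551834106445, 206.63653564453125) c [573.  50.] jig [-72.8  22.8]
 corners jig [[-141.0, 102.0], [-33.0, -74.0], [-4.0, -57.0], [-113.0, 120.0]] world [[497.0, 121.0], [623.0, -42.0], [650.0, -22.0], [523.0, 142.0]]
```

```bash
python3 -m creep '[{"x":-6,"y":2,"z":0,"rx":0,"ry":0,"rz":0.02,"hand":0},{"x":-6,"y":2,"z":0,"rx":0,"ry":0,"rz":0.02,"hand":0},{"x":-6,"y":2,"z":0,"rx":0,"ry":0,"rz":0.02,"hand":0},{"x":-6,"y":2,"z":0,"rx":0,"ry":0,"rz":0.02,"hand":0},{"x":0,"y":0,"z":0,"rx":0,"ry":0,"rz":0,"hand":0}]'
python3 -c "
from h import *
rep()"
python3 -m creep '[{"x":-6,"y":2,"z":0,"rx":0,"ry":0,"rz":0.02,"hand":0},{"x":-6,"y":2,"z":0,"rx":0,"ry":0,"rz":0.02,"hand":0},{"x":-6,"y":2,"z":0,"rx":0,"ry":0,"rz":0.02,"hand":0},{"x":-6,"y":2,"z":0,"rx":0,"ry":0,"rz":0.02,"hand":0},{"x":0,"y":0,"z":0,"rx":0,"ry":0,"rz":0,"hand":0}]'
python3 -c "
from h import *
rep()"
```

```text
clock: 13.28
eef_pos: [504.6, 150.8, 8.3]
tcp_rot: [3.141, 0.0, 2.15]
contact_force: [-0.3, -0.6, 0.8]
opening: -0.001
grasp_force: 0.0
tcp [504.2 150.8   8.3] [3.142 0.    2.15 ] jig [-130.6  130.9]
len 204 (36.83196258544922, 203.6488494873047) c [593.  27.] jig [-55.9  -1.6]
 corners jig [[-121.0, 79.0], [-23.0, -100.0], [9.0, -82.0], [-88.0, 96.0]] world [[519.0, 100.0], [636.0, -67.0], [666.0, -46.0], [550.0, 121.0]]
clock: 13.95
eef_pos: [523.9, 134.4, 8.3]
tcp_rot: [3.141, 0.0, 2.07]
contact_force: [0.4, 0.9, 0.1]
opening: -0.002
grasp_force: 0.0
tcp [523.6 134.6   8.3] [3.141 0.    2.07 ] jig [-113.1  112.6]
len 198 (35.69712829589844, 197.50369262695312) c [604.   1.] jig [-47.5 -29.2]
 corners jig [[-104.0, 54.0], [-23.0, -127.0], [9.0, -112.0], [-71.0, 68.0]] world [[539.0, 77.0], [639.0, -94.0], [669.0, -76.0], [570.0, 95.0]]
```

```bash
python3 -m creep '[{"x":25,"y":0,"z":0,"rx":0,"ry":0,"rz":-0.03,"hand":0},{"x":0,"y":-30,"z":0,"rx":0,"ry":0,"rz":0,"hand":0},{"x":0,"y":-25,"z":0,"rx":0,"ry":0,"rz":0,"hand":0},{"x":0,"y":0,"z":0,"rx":0,"ry":0,"rz":0,"hand":0},{"x":-30,"y":0,"z":0,"rx":0,"ry":0,"rz":0,"hand":0},{"x":-31,"y":0,"z":0,"rx":0,"ry":0,"rz":0,"hand":0},{"x":0,"y":0,"z":0,"rx":0,"ry":0,"rz":0,"hand":0}]'
python3 - <<'E'
from h import *
f=rep(); g=grab_frame("side")
a=cv2.resize(f[140:270,160:360],None,fx=2,fy=2); b=cv2.resize(g[120:300,130:400],None,fx=1.5,fy=1.5)
o=np.zeros((270,810,3),np.uint8); o[:260,:400]=a; o[:,405:]=b
cv2.imwrite("pics/s4.png",o[:,:800,::-1])
E
```

```text
clock: 14.88
eef_pos: [497.2, 75.5, 8.6]
tcp_rot: [3.139, 0.001, 2.099]
contact_force: [0.4, 0.4, 0.7]
opening: 0.001
grasp_force: 0.0
tcp [496.1  76.1   8.4] [3.14  0.    2.099] jig [-146.8   57.5]
len 138 (35.68017578125, 137.91128540039062) c [619. -25.] jig [-35.3 -56.4]
 corners jig [[-80.0, -0.0], [-23.0, -127.0], [9.0, -112.0], [-47.0, 14.0]] world [[569.0, 26.0], [639.0, -94.0], [669.0, -76.0], [600.0, 44.0]]
```

View pics/s4.png

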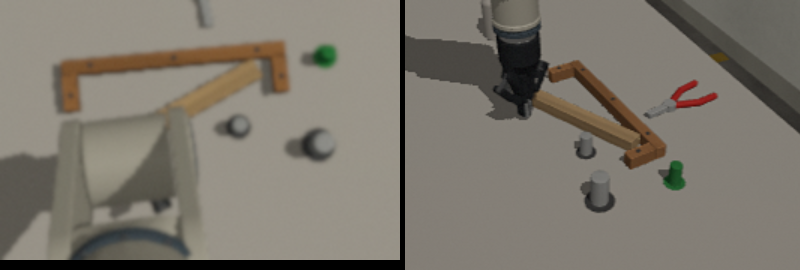

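The batten's right end is now behind the post at crop (255,72), inside the bay next to the right stop. The hand is at the near side of its left end. Next I swing that end in.

```bash
python3 -m creep '[{"x":0,"y":12,"z":0,"rx":0,"ry":0,"rz":0,"hand":0},{"x":0,"y":12,"z":0,"rx":0,"ry":0,"rz":0,"hand":0},{"x":1.2,"y":8.6,"z":0,"rx":0,"ry":0,"rz":0.04,"hand":0},{"x":1.2,"y":8.6,"z":0,"rx":0,"ry":0,"rz":0.04,"hand":0},{"x":1.2,"y":8.6,"z":0,"rx":0,"ry":0,"rz":0.04,"hand":0},{"x":1.2,"y":8.6,"z":0,"rx":0,"ry":0,"rz":0.04,"hand":0},{"x":1.2,"y":8.6,"z":0,"rx":0,"ry":0,"rz":0.04,"hand":0},{"x":1.2,"y":8.6,"z":0,"rx":0,"ry":0,"rz":0.04,"hand":0},{"x":0,"y":0,"z":0,"rx":0,"ry":0,"rz":0,"hand":0}]'
python3 - <<'E'
from h import *
f=rep(); g=grab_frame("side")
a=cv2.resize(f[140:270,160:360],None,fx=2,fy=2); b=cv2.resize(g[120:300,130:400],None,fx=1.5,fy=1.5)
o=np.zeros((270,810,3),np.uint8); o[:260,:400]=a; o[:,405:]=b
cv2.imwrite("pics/s5.png",o[:,:800,::-1])
E
```

```text
clock: 16.1
eef_pos: [560.3, 117.5, 8.3]
tcp_rot: [3.141, 0.0, 1.862]
contact_force: [0.2, 0.3, 1.6]
opening: -0.004
grasp_force: 0.0
tcp [559.7 117.1   8.2] [3.141 0.    1.862] jig [-79.1  91.4]
len 150 (28.10293960571289, 149.50245666503906) c [618. -14.] jig [-35.1 -45.5]
 corners jig [[-57.0, 27.0], [-42.0, -121.0], [-14.0, -118.0], [-28.0, 30.0]] world [[589.0, 56.0], [620.0, -90.0], [647.0, -84.0], [617.0, 62.0]]
```

View pics/s5.png

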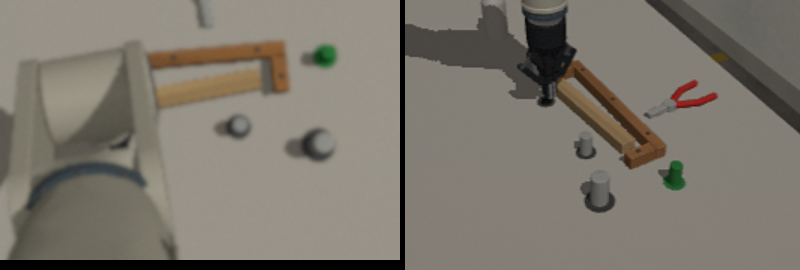

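The batten is inside the bay and nearly parallel to the rail: right end at crop (262,80), about 14 mm off the rail, with the left end under the arm. I'll square the tool to the jig and push near the middle.

```bash
python3 -m creep '[{"x":0,"y":-15,"z":0,"rx":0,"ry":0,"rz":0,"hand":0},{"x":-10,"y":0,"z":0,"rx":0,"ry":0,"rz":0.1,"hand":0},{"x":-30,"y":0,"z":0,"rx":0,"ry":0,"rz":0.082,"hand":0},{"x":-26,"y":0,"z":0,"rx":0,"ry":0,"rz":0,"hand":0},{"x":0,"y":0,"z":0,"rx":0,"ry":0,"rz":0,"hand":0}]'
python3 -c "
from h import *
rep()"
```

```text
clock: 16.82
eef_pos: [555.1, 45.7, 8.2]
tcp_rot: [-3.141, 0.0, 1.677]
contact_force: [0.3, -0.8, -0.3]
opening: 0.001
grasp_force: 0.0
tcp [555.2  46.6   8.2] [-3.141 -0.     1.677] jig [-91.3  21.8]
len 252 (70.03419494628906, 252.22647094726562) c [649.  -2.] jig [ -3.4 -37.2]
 corners jig [[-26.0, 92.0], [-50.0, -159.0], [20.0, -166.0], [43.0, 85.0]] world [[612.0, 123.0], [616.0, -129.0], [686.0, -128.0], [682.0, 124.0]]
len 50 (27.245952606201172, 50.24395751953125) c [628. -63.] jig [-30.4 -94.9]
 corners jig [[-46.0, -71.0], [-42.0, -121.0], [-14.0, -118.0], [-20.0, -68.0]] world [[610.0, -41.0], [620.0, -90.0], [647.0, -84.0], [636.0, -35.0]]
```

```bash
python3 -m creep '[{"x":0,"y":10,"z":0,"rx":0,"ry":0,"rz":0,"hand":0},{"x":0,"y":8,"z":0,"rx":0,"ry":0,"rz":0,"hand":0},{"x":0,"y":6,"z":0,"rx":0,"ry":0,"rz":0,"hand":0},{"x":0,"y":6,"z":0,"rx":0,"ry":0,"rz":0,"hand":0},{"x":0,"y":6,"z":0,"rx":0,"ry":0,"rz":0,"hand":0},{"x":0,"y":4,"z":0,"rx":0,"ry":0,"rz":0,"hand":0},{"x":0,"y":3,"z":0,"rx":0,"ry":0,"rz":0,"hand":0},{"x":0,"y":2,"z":0,"rx":0,"ry":0,"rz":0,"hand":0},{"x":0,"y":0,"z":0,"rx":0,"ry":0,"rz":0,"hand":0}]'
python3 -c "
from h import *
s=sense();print(lj(s['eef_pos'][:2]))"
python3 -m creep '[{"x":0,"y":2,"z":0,"rx":0,"ry":0,"rz":0,"hand":0},{"x":0,"y":2,"z":0,"rx":0,"ry":0,"rz":0,"hand":0},{"x":0,"y":0,"z":0,"rx":0,"ry":0,"rz":0,"hand":0}]'
python3 -c "
from h import *
s=sense();print(lj(s['eef_pos'][:2]))"
```

```text
clock: 18.0
eef_pos: [601.2, 52.0, 8.3]
tcp_rot: [3.141, 0.0, 1.679]
contact_force: [-0.3, -0.2, -0.2]
opening: -0.001
grasp_force: 0.0
[-44.93199063  22.17641545]
clock: 18.38
eef_pos: [604.4, 52.5, 8.2]
tcp_rot: [-3.14, -0.0, 1.679]
contact_force: [-2.9, 0.4, 2.4]
opening: -0.002
grasp_force: 1.6
[-41.64020797  22.23528912]
```

```bash
python3 -m creep '[{"x":0,"y":2,"z":0,"rx":0,"ry":0,"rz":0,"hand":0},{"x":0,"y":0,"z":0,"rx":0,"ry":0,"rz":0,"hand":0}]'
python3 -m creep '[{"x":0,"y":-14,"z":0,"rx":0,"ry":0,"rz":0,"hand":0},{"x":35,"y":0,"z":0,"rx":0,"ry":0,"rz":0,"hand":0},{"x":35,"y":0,"z":0,"rx":0,"ry":0,"rz":0,"hand":0},{"x":0,"y":8,"z":0,"rx":0,"ry":0,"rz":0,"hand":0},{"x":0,"y":4,"z":0,"rx":0,"ry":0,"rz":0,"hand":0},{"x":0,"y":2,"z":0,"rx":0,"ry":0,"rz":0,"hand":0},{"x":0,"y":0,"z":0,"rx":0,"ry":0,"rz":0,"hand":0}]'
python3 -c "
from h import *
s=sense();print(lj(s['eef_pos'][:2]))"
python3 -m creep '[{"x":0,"y":-14,"z":0,"rx":0,"ry":0,"rz":0,"hand":0},{"x":-45,"y":0,"z":0,"rx":0,"ry":0,"rz":0,"hand":0},{"x":-45,"y":0,"z":0,"rx":0,"ry":0,"rz":0,"hand":0},{"x":-45,"y":0,"z":0,"rx":0,"ry":0,"rz":0,"hand":0},{"x":0,"y":0,"z":0,"rx":0,"ry":0,"rz":0,"hand":0},{"x":0,"y":8,"z":0,"rx":0,"ry":0,"rz":0,"hand":0},{"x":0,"y":4,"z":0,"rx":0,"ry":0,"rz":0,"hand":0},{"x":0,"y":2,"z":0,"rx":0,"ry":0,"rz":0,"hand":0},{"x":0,"y":0,"z":0,"rx":0,"ry":0,"rz":0,"hand":0}]'
python3 -c "
from h import *
s=sense();print(lj(s['eef_pos'][:2]))"
```

```text
clock: 18.62
eef_pos: [604.5, 52.5, 8.0]
tcp_rot: [-3.137, -0.0, 1.679]
contact_force: [-9.8, -1.4, 7.5]
opening: -0.002
grasp_force: 5.0
clock: 19.5
eef_pos: [596.8, 121.4, 7.7]
tcp_rot: [-3.136, -0.0, 1.678]
contact_force: [-9.8, 4.3, 5.4]
opening: -0.0
grasp_force: 4.5
[-41.69244062  91.63732597]
clock: 20.62
eef_pos: [611.6, -11.2, 8.0]
tcp_rot: [-3.136, 0.0, 1.681]
contact_force: [-9.2, -3.5, 6.7]
opening: 0.002
grasp_force: 4.6
[-41.46927954 -41.8702332 ]
```

All three pushes stop at the same depth with about 9 N, so the batten should be flat on the rail. I'll retreat and check.

```bash
python3 -m creep '[{"x":0,"y":-10,"z":0,"rx":0,"ry":0,"rz":0,"hand":0},{"x":0,"y":-15,"z":0,"rx":0,"ry":0,"rz":0,"hand":0},{"x":20,"y":-20,"z":0,"rx":0,"ry":0,"rz":0,"hand":0},{"x":0,"y":0,"z":-40,"rx":0,"ry":0,"rz":0,"hand":0},{"x":0,"y":-20,"z":-50,"rx":0,"ry":0,"rz":0,"hand":0},{"x":0,"y":-40,"z":-50,"rx":0,"ry":0,"rz":0,"hand":0},{"x":0,"y":-50,"z":-40,"rx":0,"ry":0,"rz":0,"hand":0},{"x":50,"y":-20,"z":0,"rx":0,"ry":0,"rz":0,"hand":0},{"x":55,"y":0,"z":0,"rx":0,"ry":0,"rz":0,"hand":0},{"x":55,"y":0,"z":0,"rx":0,"ry":0,"rz":0,"hand":0},{"x":55,"y":0,"z":0,"rx":0,"ry":0,"rz":0,"hand":0},{"x":0,"y":0,"z":0,"rx":0,"ry":0,"rz":0,"hand":0}]'
python3 - <<'E'
from h import *
f=rep(); g=grab_frame("side")
a=cv2.resize(f[130:230,180:320],None,fx=2.85,fy=2.85); b=cv2.resize(g[130:270,200:340],None,fx=2.85,fy=2.85)
o=np.zeros((400,800,3),np.uint8); o[:285,:399]=a; o[:399,401:]=b[:399,:399]
cv2.imwrite("pics/s6.png",o[:,:,::-1])
E
```

```text
clock: 22.12
eef_pos: [415.7, 206.2, 186.1]
tcp_rot: [3.141, -0.001, 1.684]
contact_force: [0.2, 0.5, -0.3]
opening: -0.001
grasp_force: 0.0
tcp [415.7 204.4 185.9] [-3.142  0.     1.683] jig [-212.7  193.8]
len 262 (33.63313293457031, 261.5585021972656) c [637.  26.] jig [-11.7  -7.6]
 corners jig [[-29.0, 123.0], [-28.0, -139.0], [6.0, -138.0], [4.0, 123.0]] world [[606.0, 154.0], [635.0, -106.0], [669.0, -102.0], [639.0, 158.0]]
```

View pics/s6.png

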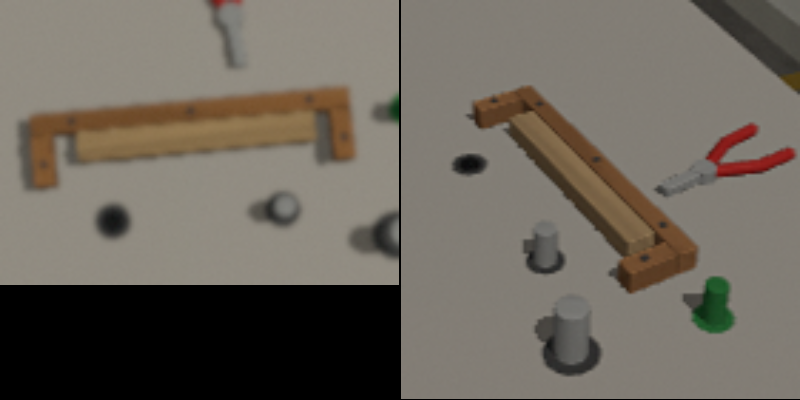

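Both views show the batten flat against the back rail, from (78,145) to (315,127) in the top crop, with gaps to both stops. The bystanders are undisturbed and the hand is clear, so I'm handing in.

```bash
python3 -c "
from rig import *
print(sign_off())"
```

```text
the job is handed in; nothing more can be done
None
```

The batten lies behind the post, flat against the jig's back rail between the two end stops, with the hand clear; I handed the job in at about 22 s on the clock, and no verdict was returned.

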